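Slide the stop aside and push the long creasing plate out over the ledge

TASK

On the low wooden rack, push the sliding stop by its black post all the way to the side of the shorter aluminium plate, so that it closes that lane and frees the lane of the longer plate. Then push the longer plate along its lane, past the stop, until about a third of its length hangs out over the end of the rack. Do it all by pushing with the fingertips, lift nothing, and leave the shorter plate, the carton and the glue stick where they are.

Things in the scene. Friction and masses are not known exactly. Their poses are not given: they have to be found in the camera images.
- rack: Fixed low plywood rack, 222 x 340 mm; its flat top (the ledge) is 60 mm above the table. Origin: centre of its underside; x across the lanes, +y along them towards the end with the stop. Two lanes 96 mm wide, centre lines at x = -52.5 and +52.5 mm, between lips 12 mm high: outer lips 10 mm thick, full length; middle rib 9 mm thick, y = -170 to +108 mm. Both lane ends are open.
- ledge_end (a point): Middle of the rack's end edge over which the plate shall hang (rack y = +170 mm), at the height of the ledge top; axes as the rack's (y points out over the end).
- stop_post (a point): Half-way up (33 mm above the ledge) the upright black post, 18 mm diameter, 16 to 50 mm above the ledge, in the middle of the stop. Axes as the rack's. The stop is a steel bar 70 mm long (rack x), 14 mm thick, top 17 mm above the ledge, across the lanes at rack y = +125 mm; it moves along rack x only. As found it is near the middle and blocks both lanes.
- stop (a joint): Position of the stop along rack x (m): 0 in the middle between the lanes, +0.0525 and -0.0525 at its ends of travel, where it is centred on one lane and clear of the other. It slides with about 1.5 N of friction and stays where it is left.
- long_plate_center (a point): Centre of the longer plate (half-way up): loose flat aluminium plate, 88 mm (x) x 160 mm (y) x 6 mm thick, about 0.2 kg, lying flat on the ledge in one of the two lanes, its long side along the lane; y axis towards the end with the stop. Which lane varies.
- short_plate_center (a point): Centre of the shorter plate (half-way up): loose flat aluminium plate, 88 mm (x) x 110 mm (y) x 6 mm thick, about 0.15 kg, lying flat on the ledge in the other lane.
- long_plate: The longer plate; origin at the centre of its underside.
- carton: Closed black carton, 78 x 117 x 58 mm, standing on the table beyond the rack's other end (-y); origin at the centre of its underside. Bystander.
- glue_stick: Upright red and white glue stick, 25 mm diameter, 95 mm high, standing on the table past the end with the stop; origin at the centre of its underside. Bystander.

How it is judged (in metres and radians):
On the way, in this order (a step that is already met when the one before it is completed fails the run):
1. the stop stands in front of the shorter plate's lane (x of stop_post in the frame of short_plate_center between -0.016 and 0.016 m), for 0.2 s.
2. about a third of the longer plate hangs out over the end of the rack (y of long_plate_center in the frame of ledge_end between -0.042 and -0.012 m), for 0.2 s.
At the end, for the whole second after the job is handed in: The stop's post is within 16 mm of the shorter plate's centre line; the longer plate lies flat and at rest on the ledge with 38 to 68 mm of its 160 mm out past the end of the rack (all of step 1 and all of step 2 and z of long_plate_center in the frame of ledge_end below 0.008 m and angle between long_plate_center's own z axis and vertical below 0.06 rad and linear speed of long_plate below 0.01 m/s); the robot touches nothing.
It fails at once if the longer plate is lifted or tipped off the ledge (z of long_plate_center in the frame of ledge_end above 0.014 m or z of long_plate_center in the frame of ledge_end below -0.004 m or angle between long_plate_center's own z axis and vertical above 0.15 rad).
It fails at once if the shorter plate is lifted or tipped off the ledge (z of short_plate_center in the frame of ledge_end above 0.014 m or z of short_plate_center in the frame of ledge_end below -0.004 m or angle between short_plate_center's own z axis and vertical above 0.15 rad).
It fails at once if the shorter plate is moved from its place (more than 12 mm) (distance of short_plate_center from where it was at the start of the episode above 0.012 m).
It fails at once if the carton is disturbed (distance of carton from where it was at the start of the episode above 0.025 m).
It fails at once if the glue stick is disturbed (distance of glue_stick from where it was at the start of the episode above 0.025 m).
It also fails if it takes over 48 s, if anything falls off the work surface, if the arm or the gripper's body presses on something with over 40 N, if the wrist force passes 120 N, or if a joint passes its speed limit or range.

ROBOT

A 6-joint arm with a two-finger parallel gripper is mounted at the origin on a cart in front of the work surface, level with it; the furniture and walls round the work are solid. World frame = base frame: x ahead of the robot, y to its left, z up, the work surface at z = 0. Lengths are in mm, angles in rad, forces in N, time in s.
With the tool pointing down it reaches from about 275 to 775 mm from the base axis. Payload 14.6 kg.
Tool frame: the origin (TCP) lies at the very end of the fingers, on their centre line; the grasp point (between the pads) lies robot.tcp_to_grasp behind it (robot.tcp_to_grasp is the distance from the TCP to the grasp point, in mm); z points along the fingers, y is the direction in which the jaws open and shut (so a half turn about z gives the same grasp; the last joint's range is limited). The gripper opens to 85 mm and grips with 20 to 120 N. Pads are 22 mm wide; open, the fingers measure 114 mm over their backs; the gripper's body (76 mm by 85 mm) begins 54 mm behind the grasp point. The pads swing forward as they close: fully open they stand 13 mm farther back than shut.
Start: joints at [1.094, 0.263, -0.048, 1.259, 0, 1.415], TCP at [166.049, 498.052, 231.278] pointing down, gripper open.
Joint ranges: [-2.65, 2.65], [-0.89, 1.7], [-1.18, 1.37], [-2.13, 2.11], [-1.35, 1.29], [-3.14, 3.14]. Speed limits (rad/s): [1.89, 1.89, 2.57, 2.79, 3.14, 3.14].

INTERFACE

Orientations are given as a rotation vector (axis times angle).
In Python, from workcell import robot gives the robot as it stands.
- The arm moves only by the tool jog_arm, never from a script. Its argument "commands" is a list of rows, each a list of 5 numbers: the closure, from 0 (fully open) to 1 (shut), then the shift along the tool's x, y, z in m, then the turn about the tool's z in rad. A call has 1 to 10 rows; each row shifts and turns the commanded pose from where the row before left it, along the tool's axes as they then stand; what a row does not reach is not made up. A row lasts 1/12 s, in which the tool goes at most 41.7 mm and 7.16 degrees, less where a joint would pass 70% of its speed; a pose out of reach is approached as far as the arm can. A call with a gripper value outside its range is refused whole. The fingers move at their own pace and stop on an object; the grip force is fixed at half the most. Time passes only in rows, so rows that do not move let the fingers close. It gives the time, the measured TCP pose, the force and the opening at its end, in the units of the state.
- robot.state(): the state, without advancing time (a new reading comes with each control period).
- robot.snapshot(name): name is "scene" or "top" or "wrist"; returns a dict with "color" (480x640x3 uint8, red, green, blue), "range_z" (480x640 float32, mm along the optical axis (not along the pixel's ray), 0 where there is no reading), "mtx" (3x3 intrinsics, pixels), "distortion" ([k1, k2, p1, p2, k3] as OpenCV has them; the pictures are not rectified), "R" (3x3) and "t" (3): a world point X has camera coordinates R X + t; the wrist camera has in their place "mount" (4x4, takes a point from camera to tool coordinates, whose origin is the TCP and whose axes are the flange's). Camera axes: x right, y down, z forward; pixel columns grow to the right and rows downward; lengths in mm; the calibration is good to about 2 mm. A picture is of the moment at which its call begins: read the wrist's pose just before it.
- robot.hand_in(): hands the job in, once; it reports no verdict.
The state is a dict: "t": time; "q": joint angles; "joint_vel": joint speeds; "joint_torque": joint torques, N m; "ee_pos": TCP position; "tool_rot": TCP orientation; "contact_force": force on the tool from outside, world axes, zero at the start; "torque": the same for the moment, N m; "grip_width": finger opening in mm.
Only numpy, scipy, OpenCV 4.12 (cv2) and the standard library are available. Lean on these libraries where they do the work, as an engineer would, in place of code of your own. Each camera call takes 0.05 s, during which the arm holds its last target.

## Working session

There is one attempt and no reset: what is moved stays moved. The work goes in short steps, Python scripts to look and compute and a tool call to move; the robot and the scene stay as the last step left them, time stands still between calls to the robot, and variables do not carry over. Pictures are saved under pics/ and viewed, and the job is handed in when it is done.

Besides the shell and the picture viewer there is one more tool, called by a JSON object that holds its "method" and its "body". jog_arm: Moves the arm, as the interface text tells. Its arguments: {"type":"object","properties":{"commands":{"type":"array"}},"required":["commands"]}

```bash
ls; mkdir -p pics; python3 - <<'E'
from workcell import robot
import cv2
print(robot.state()); print(robot.tcp_to_grasp)
for n in ("scene","top"):
    s=robot.snapshot(n); cv2.imwrite(f"pics/{n}0.png",s["color"][:,:,::-1]); print(n,s["mtx"],s["distortion"],s["R"],s["t"])
E
```

```text
pics
{'t': 0.0, 'q': array([ 1.09367722e+00,  2.63545755e-01, -4.89454921e-02,  1.25939915e+00,
        6.61449871e-06,  1.41547652e+00]), 'joint_vel': array([-6.95272332e-04,  1.63298998e-03, -5.99760986e-04, -1.69388479e-05,
        9.28673890e-04, -9.81019559e-04]), 'joint_torque': array([ 1.52254062e-03, -6.37611222e+01,  3.84566581e+01,  1.36799112e-02,
       -1.23980190e-04,  2.50047901e-05]), 'ee_pos': array([165.92812821, 497.79727971, 230.81012372]), 'tool_rot': array([-5.03247365e-01, -3.10067198e+00,  1.62993489e-03]), 'contact_force': array([ 0.06062782,  0.13087372, -0.25430661]), 'torque': array([ 0.02923531, -0.02697875, -0.00130744]), 'grip_width': 85.15112127490772}
18.700000000000003
scene [[592.39828621   0.         321.86453374]
 [  0.         592.39828621 242.00646408]
 [  0.           0.           1.        ]] [-0.12116924  0.          0.          0.          0.        ] [[ 0.8859273  -0.46381575 -0.00278757]
 [-0.29271647 -0.55443103 -0.77905282]
 [ 0.35979146  0.69100013 -0.62695209]] [-487.94174218  272.19436103 1092.55515093]
top [[434.04607124   0.         324.40954584]
 [  0.         434.04607124 241.02720448]
 [  0.           0.           1.        ]] [-0.09167311  0.          0.          0.          0.        ] [[ 0.0109225  -0.99986788  0.01203848]
 [-0.995656   -0.01198818 -0.09233316]
 [ 0.09246528 -0.01097768 -0.99565539]] [ 67.7672322  576.41771701 894.42990986]
```

View pics/scene0.png

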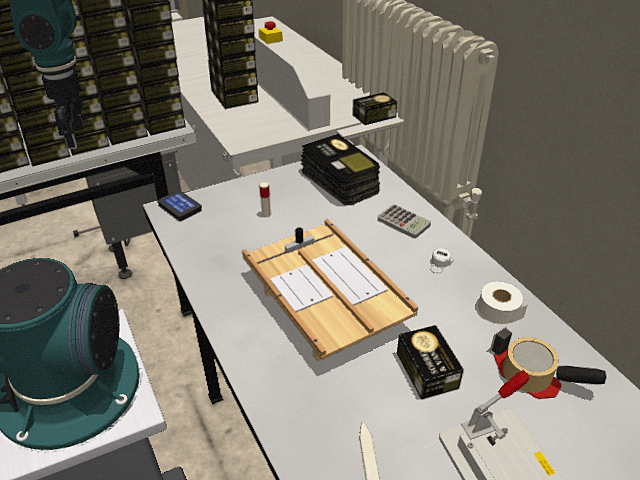

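View pics/top0.png

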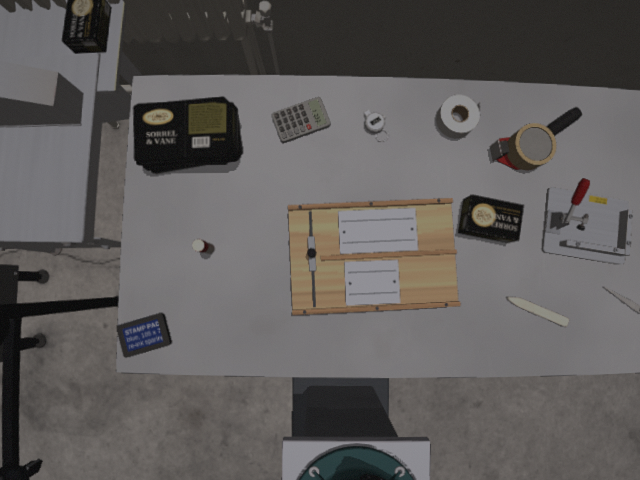

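The scene view shows the rack with the stop end facing left (world +y). The stop post is at about (298,235), the long plate is in the far lane at (350,275), and the short plate is in the near lane at (300,287). In the top view the post is at about (311,253), the long plate at (378,230), the short plate at (372,282), the glue stick at (200,246) and the carton at (490,218).

```bash
cat > h.py <<'E'
import numpy as np, cv2
def ray(s,uv,z):
    uv=np.asarray(uv,float).reshape(-1,1,2)
    n=cv2.undistortPoints(uv,s["mtx"],s["distortion"]).reshape(-1,2)
    d=np.c_[n,np.ones(len(n))]@s["R"]   # R^T d
    c=-s["R"].T@s["t"]
    k=(z-c[2])/d[:,2]
    return c+k[:,None]*d
def blob(m,amin=100):
    n,l,st,ce=cv2.connectedComponentsWithStats(m.astype(np.uint8))
    return [(st[i,4],st[i,:4],ce[i],l==i) for i in range(1,n) if st[i,4]>=amin]
def rect(s,m,z):
    c,_=cv2.findContours(m.astype(np.uint8),cv2.RETR_EXTERNAL,cv2.CHAIN_APPROX_NONE)
    c=max(c,key=cv2.contourArea)
    return cv2.minAreaRect(ray(s,c,z)[:,:2].astype(np.float32))
E
python3 - <<'E'
from workcell import robot
from h import *
s=robot.snapshot("top")
np.save("top0.npy",s,allow_pickle=True)
c=s["color"]; hsv=cv2.cvtColor(c,cv2.COLOR_RGB2HSV)
wood=(hsv[...,0]>5)&(hsv[...,0]<30)&(hsv[...,1]>70)
roi=np.zeros_like(wood); roi[190:325,280:470]=1; 
w=cv2.morphologyEx((wood&roi).astype(np.uint8),cv2.MORPH_CLOSE,np.ones((5,5)))
print("rack z72",rect(s,w,72))
for z in(72,): 
  c_,_=cv2.findContours(w,cv2.RETR_EXTERNAL,cv2.CHAIN_APPROX_NONE); c_=max(c_,key=cv2.contourArea)
  b=cv2.approxPolyDP(c_,6,True).reshape(-1,2); print(b,ray(s,b,z).round(1))
g=(hsv[...,1]<50)&(hsv[...,2]>120)&(cv2.erode(cv2.morphologyEx(w,cv2.MORPH_CLOSE,np.ones((61,61))),np.ones((9,9)))>0)
for a,bb,ce,m in blob(g,60): print(a,bb,ce,rect(s,m,66))
dk=(hsv[...,2]<50); dk[:, :295]=0; dk[:,:][:,330:]=0
for a,bb,ce,m in blob(dk,20):
  if 190<ce[1]<325: print("dark",a,bb,ce,ray(s,ce,110),np.median(s["range_z"][m]))
v=c[225:285,285:430]; cv2.imwrite("pics/z.png",cv2.resize(v[:,:,::-1],None,fx=5,fy=5,interpolation=cv2.INTER_NEAREST))
E
```

```text
rack z72 ((543.8597412109375, -24.583511352539062), (221.0920867919922, 338.29315185546875), 3.422715187072754)
[[452 199]
 [289 205]
 [292 314]
 [459 305]] [[ 661.4 -186.9   72. ]
 [ 644.   147.6   72. ]
 [ 424.8  137.7   72. ]
 [ 445.  -198.1   72. ]]
142 [451 202   9  30] [454.64084507 212.74647887] ((626.2505493164062, -194.33724975585938), (16.917112350463867, 61.06523132324219), 88.66705322265625)
3270 [338 208  80  46] [377.64159021 230.18501529] ((595.8809204101562, -34.17273712158203), (89.03621673583984, 159.8251495361328), 3.2311129570007324)
2290 [345 260  56  46] [371.86768559 281.94366812] ((490.0062255859375, -22.260292053222656), (88.99760437011719, 109.63256072998047), 2.912569284439087)
dark 58 [308 249   8   9] [311.18965517 252.79310345] [[544.80731357 100.46619665 110.        ]] 834.34735
```

View pics/z.png

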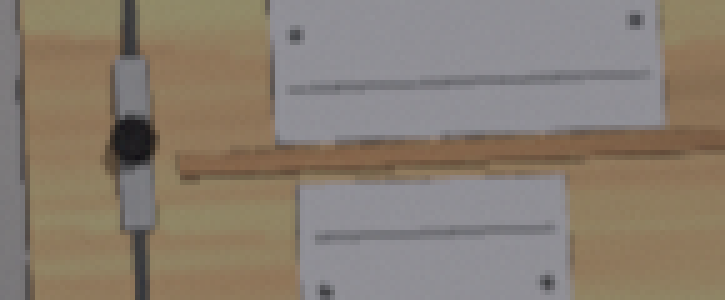

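{"method": "jog_arm", "body": {"commands": [[1,0,0,0,-0.12],[1,0,0,0,-0.12],[1,0,0,0,-0.12],[1,0,0,0,-0.019],[1,0,0,0,0],[1,0,0,0,0]]}}

```text
t: 0.65
ee_pos: [166.0, 498.0, 231.2]
tool_rot: [0.084, -3.14, 0.0]
contact_force: [-0.8, -0.1, -0.1]
grip_width: 12.3
```

```bash
cat >> h.py <<'E'
from scipy.spatial.transform import Rotation as Ro
TH=np.deg2rad(3.25); C=np.array([543.9,-24.6]); X=np.array([np.cos(TH),np.sin(TH)]); Y=np.array([-X[1],X[0]])
def rep(st,target=None):
    R=Ro.from_rotvec(st["tool_rot"]).as_matrix(); p=st["ee_pos"]; d=p[:2]-C
    print("t",round(st["t"],2),"ee",p.round(1),"rack",(d@X).round(1),(d@Y).round(1),"yaw tooly",np.rad2deg(np.arctan2(R[1,1],R[0,1])).round(2),"z",R[:,2].round(3),"F",st["contact_force"].round(1),"grip",round(st["grip_width"],1))
    if target is not None:
        w=np.r_[C+target[0]*X+target[1]*Y,target[2]]
        print("delta tool mm",(R.T@(w-p)).round(1))
E
python3 -c "
from h import *; from workcell import robot
rep(robot.state(),(44,125,231))"
```

```text
t 0.65 ee [166.  498.  231.2] rack -347.7 543.2 yaw tooly 93.06 z [-0. -0. -1.] F [-0.8 -0.1 -0.1] grip 12.3
delta tool mm [-3.930e+02 -4.169e+02  2.000e-01]
```

{"method": "jog_arm", "body": {"commands": [[1,-0.02,-0.021,0,0],[1,-0.02,-0.021,0,0],[1,-0.02,-0.021,0,0],[1,-0.02,-0.021,0,0],[1,-0.02,-0.021,0,0],[1,-0.02,-0.021,0,0],[1,-0.02,-0.021,0,0],[1,-0.02,-0.021,0,0],[1,-0.02,-0.021,0,0],[1,-0.02,-0.021,0,0]]}}

```text
t: 1.48
ee_pos: [378.6, 298.7, 231.4]
tool_rot: [-0.085, 3.14, 0.0]
contact_force: [0.9, 0.6, 0.3]
grip_width: -0.2
```

{"method": "jog_arm", "body": {"commands": [[1,-0.02,-0.021,0,0],[1,-0.02,-0.021,0,0],[1,-0.02,-0.021,0,0],[1,-0.02,-0.021,0,0],[1,-0.02,-0.021,0,0],[1,-0.02,-0.021,0,0],[1,-0.02,-0.021,0,0],[1,-0.02,-0.021,0,0],[1,-0.02,-0.021,0,0],[1,0,0,0,0]]}}

```text
t: 2.32
ee_pos: [571.2, 118.3, 230.4]
tool_rot: [-0.08, 3.14, -0.001]
contact_force: [0.2, 0.7, 0.3]
grip_width: -0.2
```

```bash
python3 -c "
from h import *; from workcell import robot
rep(robot.state(),(44,125,231))
s=robot.snapshot('wrist'); cv2.imwrite('pics/w1.png',s['color'][:,:,::-1])
s=robot.snapshot('top'); cv2.imwrite('pics/t1.png',s['color'][:,:,::-1])"
```

```text
t 2.32 ee [571.2 118.3 230.4] rack 35.4 141.1 yaw tooly 92.92 z [ 0.    -0.001 -1.   ] F [0.2 0.7 0.3] grip -0.2
delta tool mm [ -8.7 -16.   -0.5]
```

View pics/w1.png

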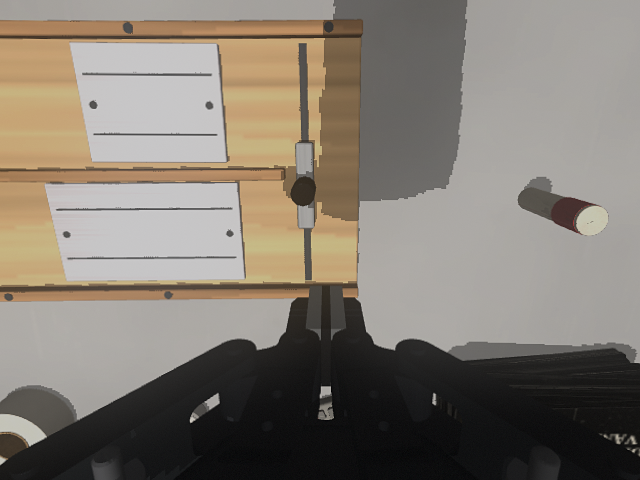

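View pics/t1.png

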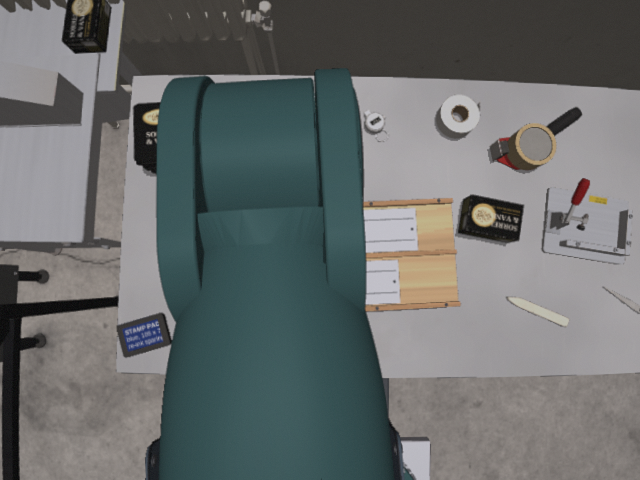

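The wrist view shows the post top at about (303,190), the stop bar across the end of the rib, the long plate below it on the fingers' side, and the glue stick well clear at (592,219). I'll cross-check the positions from this view.

```bash
cat >> h.py <<'E'
def wristcam(robot):
    st=robot.state(); s=robot.snapshot("wrist"); M=s["mount"]
    R=Ro.from_rotvec(st["tool_rot"]).as_matrix()
    Rc=R@M[:3,:3]; c=R@M[:3,3]+st["ee_pos"]
    s["R"]=Rc.T; s["t"]=-Rc.T@c
    return s
def rk(p): 
    d=np.atleast_2d(p)[:,:2]-C; return np.c_[d@X,d@Y].round(1)
E
python3 -c "
from h import *; from workcell import robot
s=wristcam(robot)
print('post top',rk(ray(s,[303,187],110)))
print('end edge',rk(ray(s,[[359,100],[358,240],[361,22],[357,297]],[60,60,72,72])))
print('long plate front corners',rk(ray(s,[[238,182],[245,278]],66)),'rear',rk(ray(s,[[46,185],[67,279]],66)))
print('bar ends',rk(ray(s,[[305,142],[307,228]],77)),'rib end',rk(ray(s,[285,174],72)))
"
```

```text
post top [[  1.2 127.7]]
end edge [[ -59.9  170.7]
 [  56.6  172.4]
 [-111.7  169.9]
 [ 106.4  171.6]]
long plate front corners [[ 3.9 71.2]
 [90.  71.1]] rear [[  6.  -86.7]
 [ 89.9 -86.9]]
bar ends [[-28.6 128. ]
 [ 40.7 128.2]] rib end [[ -3.3 111. ]]
```

{"method": "jog_arm", "body": {"commands": [[1,-0.006,-0.008,0,-0.006],[1,-0.006,-0.008,0,0],[1,0,0,0,0]]}}

```text
t: 2.72
ee_pos: [582.1, 105.3, 231.3]
tool_rot: [-0.098, 3.14, -0.001]
contact_force: [0.8, 0.1, 0.2]
grip_width: -0.1
```

{"method": "jog_arm", "body": {"commands": [[1,0,0,0.03,0],[1,0,0,0.03,0],[1,0,0,0.03,0],[1,0,0,0.03,0],[1,0,0,0.01,0],[1,0,0,0.01,0],[1,0,0,0,0],[1,0,0,0,0]]}}

```text
t: 3.38
ee_pos: [581.7, 106.3, 92.3]
tool_rot: [-0.099, 3.139, 0.0]
contact_force: [-0.3, 0.1, 1.2]
grip_width: 0.1
```

```bash
python3 -c "
from h import *; from workcell import robot
rep(robot.state(),(-33,125,90))
s=robot.snapshot('scene'); cv2.imwrite('pics/s2.png',cv2.resize(s['color'][150:350,180:440,::-1],None,fx=3,fy=3))"
```

```text
t 3.38 ee [581.7 106.3  92.3] rack 45.2 128.5 yaw tooly 93.62 z [ 0.001  0.    -1.   ] F [-0.3  0.1  1.2] grip 0.1
delta tool mm [78.2 -3.   2.2]
```

View pics/s2.png

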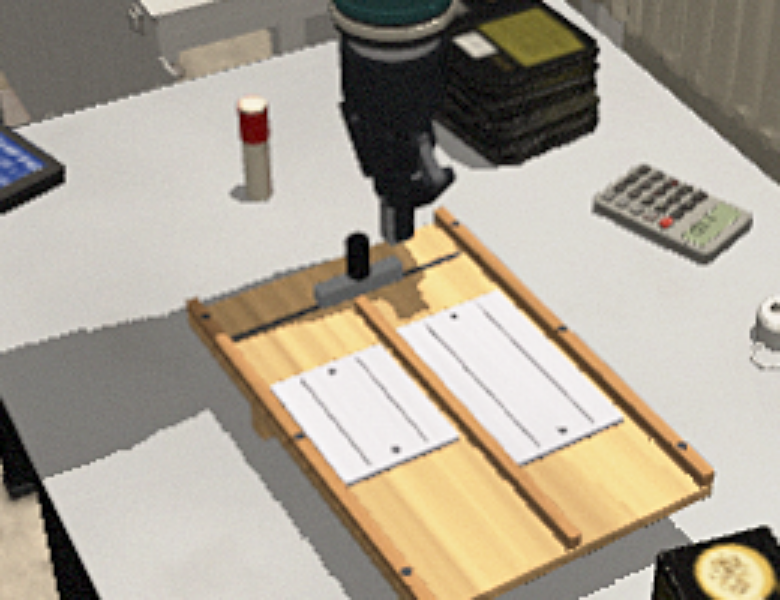

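The scene view shows the closed fingertips beside the post on the long plate's side, at about (398,225), with the post at (357,255). Next I push toward the short lane.

{"method": "jog_arm", "body": {"commands": [[1,0.008,-0.003,0.002,0],[1,0.008,0,0,0],[1,0.008,0,0,0],[1,0.008,0,0,0],[1,0.008,0,0,0],[1,0.008,0,0,0],[1,0.008,0,0,0],[1,0.008,0,0,0],[1,0.005,0,0,0],[1,0,0,0,0]]}}

```text
t: 4.27
ee_pos: [511.2, 98.8, 89.3]
tool_rot: [0.099, -3.139, -0.0]
contact_force: [-0.6, 0.0, 0.2]
grip_width: -0.2
```

```bash
python3 -c "
from h import *; from workcell import robot
rep(robot.state(),(-33,125,90))
s=robot.snapshot('scene'); cv2.imwrite('pics/s3.png',cv2.resize(s['color'][150:350,180:440,::-1],None,fx=3,fy=3))"
```

```text
t 4.27 ee [511.2  98.8  89.3] rack -25.6 125.1 yaw tooly 93.63 z [-0.001  0.    -1.   ] F [-0.6  0.   0.2] grip -0.2
delta tool mm [ 7.4 -0.  -0.7]
```

View pics/s3.png

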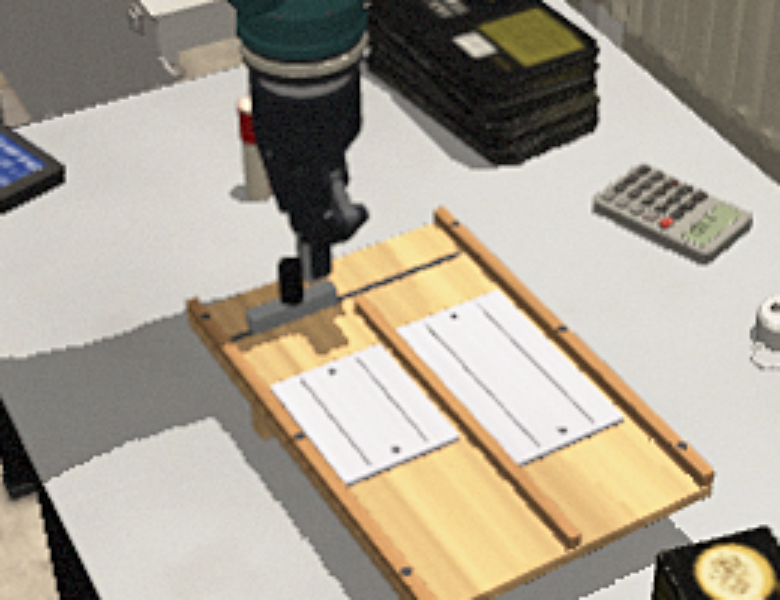

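The stop is following: the bar now spans about (248–338, 305) and is nearly centred on the short lane. I'll finish the travel in small steps.

{"method": "jog_arm", "body": {"commands": [[1,0.004,0,0,0],[1,0.003,0,0,0],[1,0,0,0,0]]}}

```text
t: 4.57
ee_pos: [505.1, 98.4, 89.2]
tool_rot: [0.099, -3.14, 0.0]
contact_force: [0.2, -0.5, 0.8]
grip_width: 0.2
```

{"method": "jog_arm", "body": {"commands": [[1,0.002,0,0,0],[1,0,0,0,0],[1,0,0,0,0]]}}

```text
t: 4.82
ee_pos: [503.9, 98.3, 89.3]
tool_rot: [-0.099, 3.139, 0.0]
contact_force: [3.9, 0.7, -0.4]
grip_width: -0.0
```

{"method": "jog_arm", "body": {"commands": [[1,-0.015,0,0,0],[1,-0.02,0,-0.02,0],[1,0,0,-0.04,0],[1,0,0,-0.03,0],[1,-0.01,-0.03,0,0],[1,-0.01,-0.03,0,0],[1,-0.01,-0.03,0,0],[1,-0.01,-0.03,0,0],[1,-0.01,-0.03,0,0],[1,0,-0.03,0,0]]}}

```text
t: 5.65
ee_pos: [600.6, -77.5, 178.7]
tool_rot: [0.099, -3.139, -0.0]
contact_force: [-0.1, 0.1, -0.2]
grip_width: -0.0
```

{"method": "jog_arm", "body": {"commands": [[1,0,-0.03,0,0.006],[1,0,-0.03,0,0],[1,0,-0.02,0,0],[1,0,0,0,0]]}}

```text
t: 5.98
ee_pos: [604.2, -159.4, 178.6]
tool_rot: [0.085, -3.139, 0.0]
contact_force: [-0.9, -0.3, -0.7]
grip_width: 0.1
```

```bash
python3 -c "
from h import *; from workcell import robot
rep(robot.state(),(51.5,-128,80))
s=wristcam(robot); cv2.imwrite('pics/w4.png',s['color'][:,:,::-1])
s=robot.snapshot('top'); cv2.imwrite('pics/t4.png',s['color'][:,:,::-1])
s=robot.snapshot('scene'); cv2.imwrite('pics/s4.png',cv2.resize(s['color'][150:350,180:440,::-1],None,fx=3,fy=3))"
```

```text
t 5.98 ee [ 604.2 -159.4  178.6] rack 52.5 -138.0 yaw tooly 93.09 z [-0.001 -0.    -1.   ] F [-0.9 -0.3 -0.7] grip 0.1
delta tool mm [ 1.  10.  98.6]
```

View pics/w4.png

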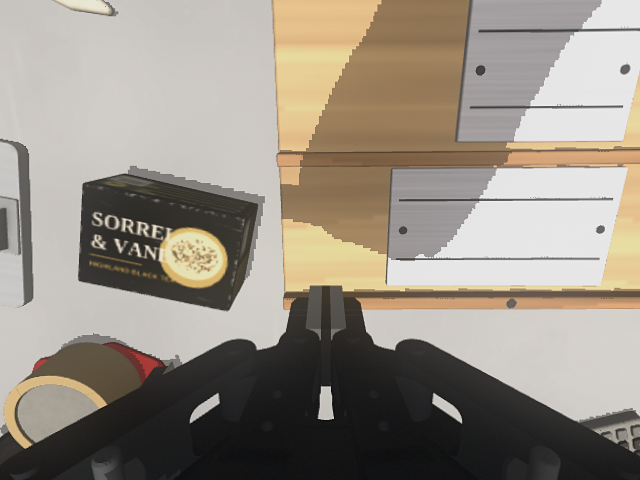

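View pics/s4.png

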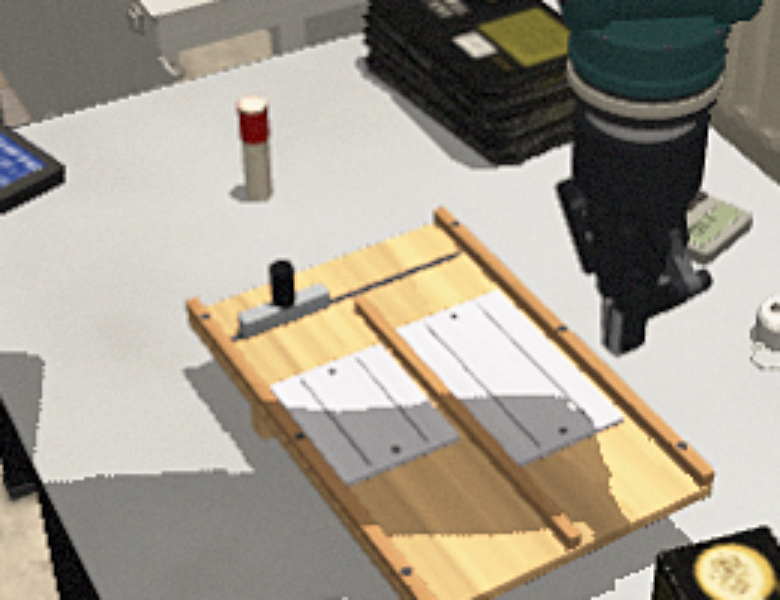

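View pics/t4.png

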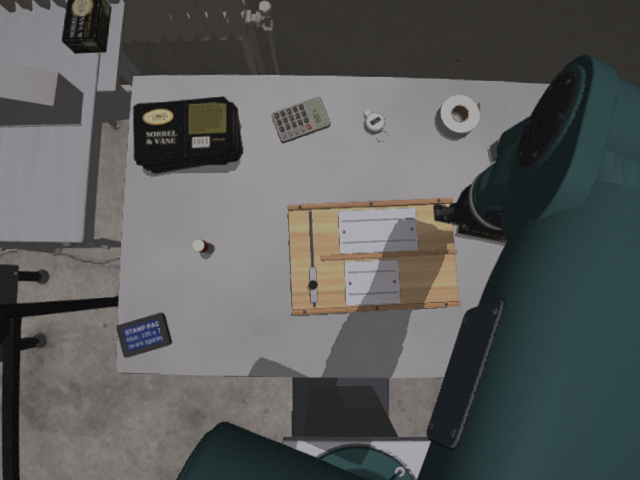

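The stop's post is now at (313,284) in the top view, over the near (short) lane, and the plates haven't moved. In the wrist view the long plate's rear edge runs from (390,169) to (388,284).

```bash
python3 -c "
from h import *; from workcell import robot
s=wristcam(robot)
print('rear edge',rk(ray(s,[[390,169],[387,284]],66)),'rack -y edge',rk(ray(s,[[280,210],[283,290],[275,50]],60)), 'carton near edge top',rk(ray(s,[[258,203],[230,310]],58)))
s=robot.snapshot('top'); hsv=cv2.cvtColor(s['color'],cv2.COLOR_RGB2HSV)
dk=(hsv[...,2]<50); dk[:,:300]=0; dk[:,330:]=0; dk[:265]=0;dk[300:]=0
for a,bb,ce,m in blob(dk,20): print(a,ce,rk(ray(s,ce,110)))
rep(robot.state(),(51.5,-125,70))
"
```

```text
rear edge [[  7.5 -89.9]
 [ 92.9 -87.9]] rack -y edge [[  37.4 -166.9]
 [ 100.6 -166.9]
 [ -66.9 -166.2]] carton near edge top [[  32.7 -182.9]
 [ 118.6 -209.5]]
49 [312.46938776 284.42857143] [[-52.6 125. ]]
t 6.23 ee [ 604.3 -154.8  179.2] rack 52.9 -133.4 yaw tooly 93.33 z [-0.  0. -1.] F [-0.4  0.3  0.3] grip 0.3
delta tool mm [  1.4   8.4 109.2]
```

{"method": "jog_arm", "body": {"commands": [[1,0.001,0.008,0.03,0],[1,0,0,0.03,0],[1,0,0,0.03,0],[1,0,0,0.01,0],[1,0,0,0.004,0],[1,0,0,0,0],[1,0,0,0,0]]}}

```text
t: 6.82
ee_pos: [603.8, -147.9, 76.8]
tool_rot: [-0.09, 3.139, -0.001]
contact_force: [0.2, 0.1, -0.3]
grip_width: -0.2
```

```bash
python3 -c "
from h import *; from workcell import robot
rep(robot.state(),(51.5,-110,62.5))
s=robot.snapshot('scene'); cv2.imwrite('pics/s5.png',cv2.resize(s['color'][200:400,230:490,::-1],None,fx=3,fy=3))"
```

```text
t 6.82 ee [ 603.8 -147.9   76.8] rack 52.8 -126.5 yaw tooly 93.3 z [ 0.002 -0.001 -1.   ] F [ 0.2  0.1 -0.3] grip -0.2
delta tool mm [ 1.3 16.6 14.3]
```

View pics/s5.png

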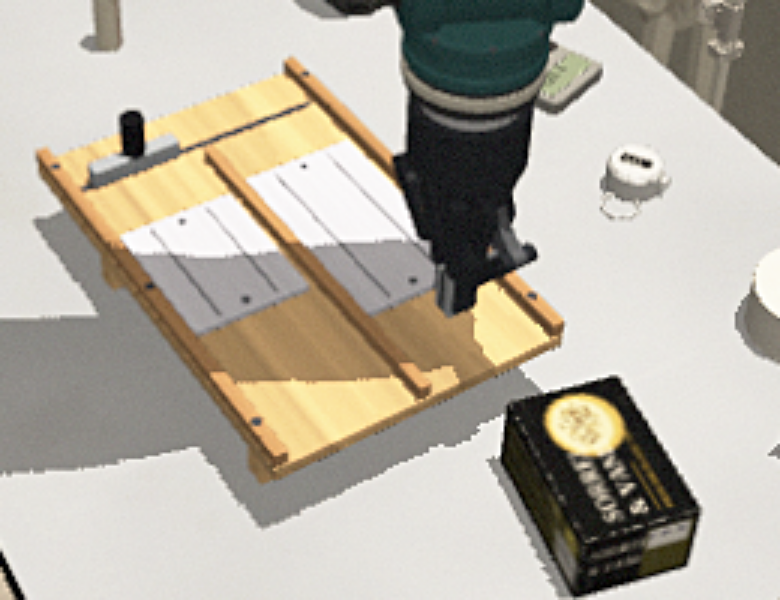

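The fingertips (455,300) hang in the long lane behind the plate, clear of the rib, lip and carton. Next I lower them carefully.

{"method": "jog_arm", "body": {"commands": [[1,0.001,0,0.006,0],[1,0,0,0.005,0],[1,0,0,0,0],[1,0,0,0,0]]}}

```text
t: 7.2
ee_pos: [601.9, -148.0, 64.1]
tool_rot: [0.09, -3.14, -0.0]
contact_force: [-0.3, 0.6, 0.6]
grip_width: 0.0
```

{"method": "jog_arm", "body": {"commands": [[1,0,0,0.002,0],[1,0,0,0,0],[1,0,0,0,0]]}}

```text
t: 7.45
ee_pos: [602.0, -148.0, 62.3]
tool_rot: [0.09, -3.14, -0.0]
contact_force: [-0.3, 0.9, 0.1]
grip_width: -0.1
```

{"method": "jog_arm", "body": {"commands": [[1,0,0,0.001,0],[1,0,0,0,0],[1,0,0,0,0]]}}

```text
t: 7.7
ee_pos: [602.0, -148.0, 61.2]
tool_rot: [0.09, -3.14, -0.0]
contact_force: [0.5, -0.3, 0.1]
grip_width: -0.2
```

{"method": "jog_arm", "body": {"commands": [[1,0,0.006,-0.001,0],[1,0,0.006,0,0],[1,0,0.006,0,0],[1,0,0.006,0,0],[1,0,0.006,0,0],[1,0,0.006,0,0],[1,0,0.006,0,0],[1,0,0.006,0,0],[1,0,0.006,0,0],[1,0,0,0,0]]}}

```text
t: 8.53
ee_pos: [598.8, -92.9, 62.3]
tool_rot: [0.091, -3.14, -0.001]
contact_force: [-0.6, 0.2, -0.6]
grip_width: -0.1
```

```bash
python3 -c "
from h import *; from workcell import robot
rep(robot.state(),(51.5,49,62.2))
s=robot.snapshot('scene'); cv2.imwrite('pics/s6.png',cv2.resize(s['color'][200:400,230:490,::-1],None,fx=3,fy=3))
s=robot.snapshot('top'); cv2.imwrite('pics/t6.png',cv2.resize(s['color'][180:340,260:480,::-1],None,fx=3,fy=3))"
```

```text
t 8.53 ee [598.8 -92.9  62.3] rack 50.9 -71.3 yaw tooly 93.32 z [-0.  0. -1.] F [-0.6  0.2 -0.6] grip -0.1
delta tool mm [ -0.7 120.3   0.2]
```

View pics/s6.png

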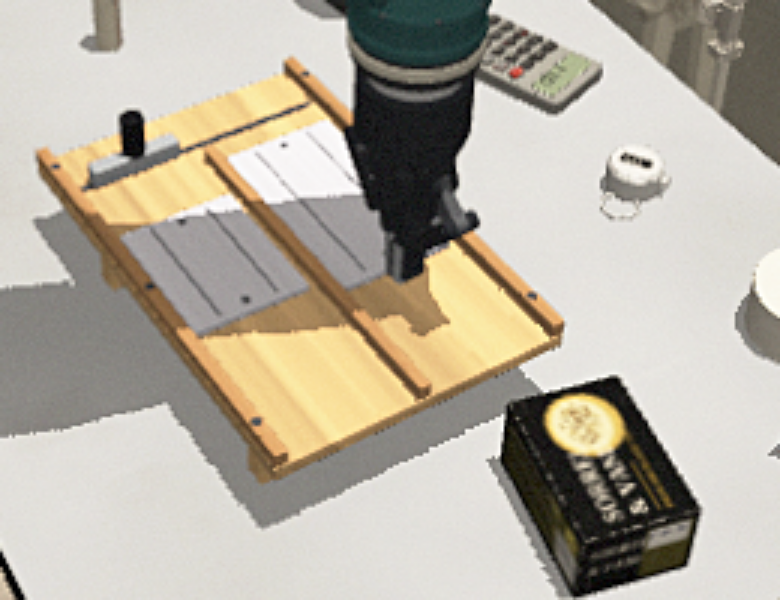

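View pics/t6.png

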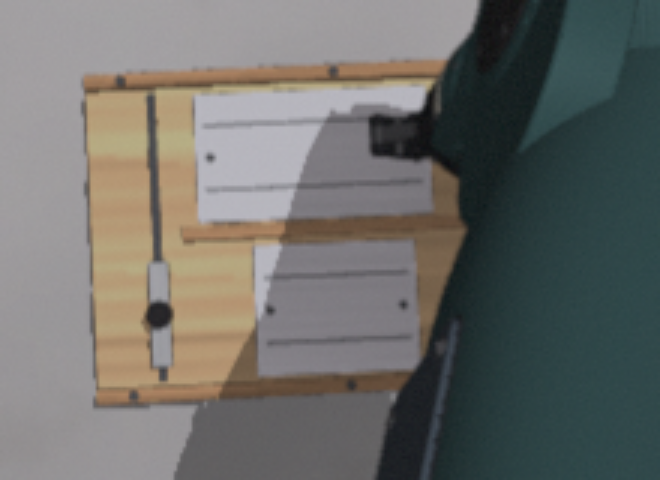

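The plate is moving square in its lane. Its front edge is at x≈196 in the enlarged top view, about column 325 in the full image. Now I measure how far is left.

```bash
cat >> h.py <<'E'
def front(robot):
    s=robot.snapshot("top")
    # ends of the front edge: bright plate to the left of arm, in far lane
    o=[]
    for x in (25,40,55,75):
        # sample line along rack y at this x, height 66; find the wood/grey -> plate edge by saturation
        ys=np.arange(-20,260,0.5); P=np.c_[C+x*X+ys[:,None]*Y,np.full(len(ys),66.)]
        uv,_=cv2.projectPoints(P,cv2.Rodrigues(s["R"])[0],s["t"],s["mtx"],s["distortion"])
        uv=uv.reshape(-1,2).astype(np.float32)
        sm=cv2.remap(cv2.cvtColor(s["color"],cv2.COLOR_RGB2HSV),uv[:,:1],uv[:,1:],cv2.INTER_LINEAR).reshape(-1,3).astype(int)
        o.append((x,[(ys[i],) + tuple(sm[i]) for i in range(0,len(ys),1)]))
    return s,o
E
python3 -c "
from h import *; from workcell import robot
s,o=front(robot)
for x,l in o:
    e=[r[0] for r in l if r[2]<40 and r[0]<160]; print(x,min(e),max(e))
print(rk(ray(s,[325.5,232],66)))
"
```

```text
25 -20.0 126.5
40 -20.0 127.0
55 -20.0 127.0
75 -20.0 127.0
[[51.9 94.6]]
```

{"method": "jog_arm", "body": {"commands": [[1,0,0.006,0,0],[1,0,0.007,0,0],[1,0,0.007,0,0],[1,0,0.007,0,0],[1,0,0.007,0,0],[1,0,0.007,0,0],[1,0,0.007,0,0],[1,0,0.006,0,0],[1,0,0.004,0,0],[1,0,0,0,0]]}}

```text
t: 9.52
ee_pos: [595.5, -35.2, 62.3]
tool_rot: [0.091, -3.14, -0.0]
contact_force: [0.9, -0.3, -0.3]
grip_width: -0.4
```

```bash
python3 -c "
from h import *; from workcell import robot
rep(robot.state(),(51.5,57,62.2))
s=robot.snapshot('scene'); cv2.imwrite('pics/s7.png',cv2.resize(s['color'][200:400,230:490,::-1],None,fx=3,fy=3))
s=robot.snapshot('top'); cv2.imwrite('pics/t7.png',cv2.resize(s['color'][180:340,260:480,::-1],None,fx=3,fy=3))"
```

```text
t 9.52 ee [595.5 -35.2  62.3] rack 50.9 -13.6 yaw tooly 93.32 z [-0.  0. -1.] F [ 0.9 -0.3 -0.3] grip -0.4
delta tool mm [-0.7 70.6  0.1]
```

View pics/s7.png

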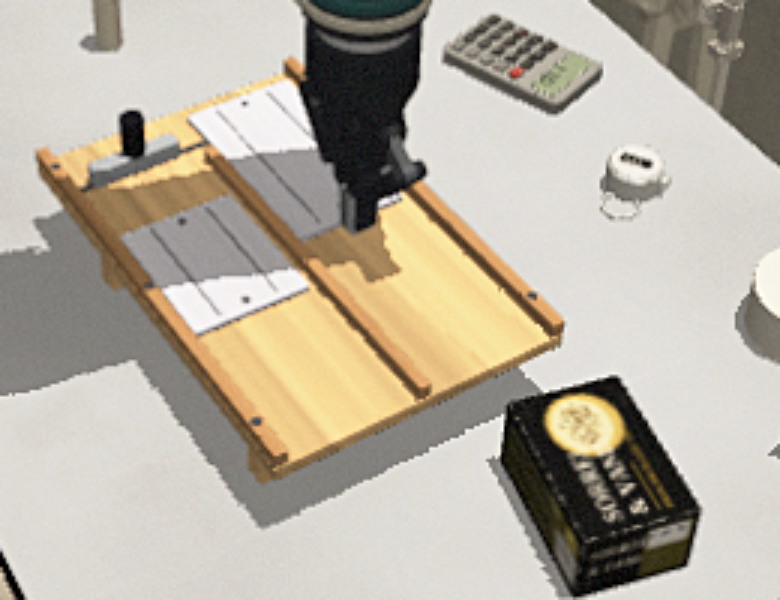

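View pics/t7.png

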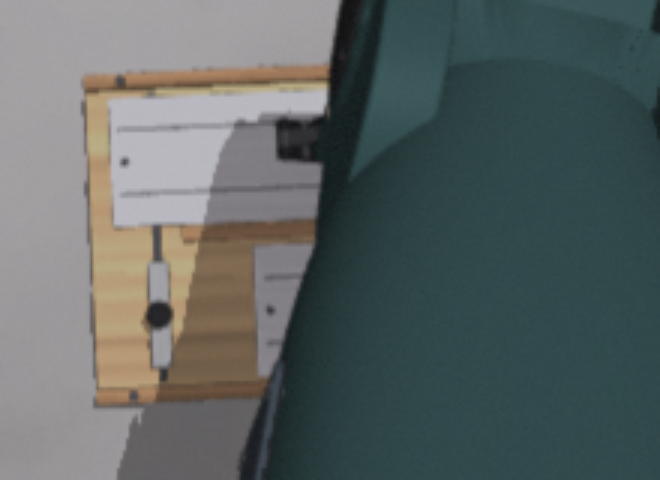

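The plate has passed the stop, with its front edge at x≈111 in the enlarged top view (57 mm of movement for 57 mm of push). I continue at low speed.

{"method": "jog_arm", "body": {"commands": [[1,0,0.005,0,0],[1,0,0.007,0,0],[1,0,0.007,0,0],[1,0,0.007,0,0],[1,0,0.007,0,0],[1,0,0.007,0,0],[1,0,0.007,0,0],[1,0,0.005,0,0],[1,0,0.004,0,0],[1,0,0,0,0]]}}

```text
t: 10.45
ee_pos: [592.3, 20.6, 62.3]
tool_rot: [0.091, -3.14, -0.001]
contact_force: [0.0, 0.1, 0.1]
grip_width: 0.1
```

```bash
python3 -c "
from h import *; from workcell import robot
rep(robot.state(),(51.5,57,62.2))
s=robot.snapshot('scene'); cv2.imwrite('pics/s8.png',cv2.resize(s['color'][200:400,230:490,::-1],None,fx=3,fy=3))
s=robot.snapshot('top'); cv2.imwrite('pics/t8.png',cv2.resize(s['color'][200:270,250:360,::-1],None,fx=6,fy=6))"
```

```text
t 10.45 ee [592.3  20.6  62.3] rack 50.9 42.4 yaw tooly 93.32 z [-0.  0. -1.] F [0.  0.1 0.1] grip 0.1
delta tool mm [-0.6 14.6  0.1]
```

View pics/s8.png

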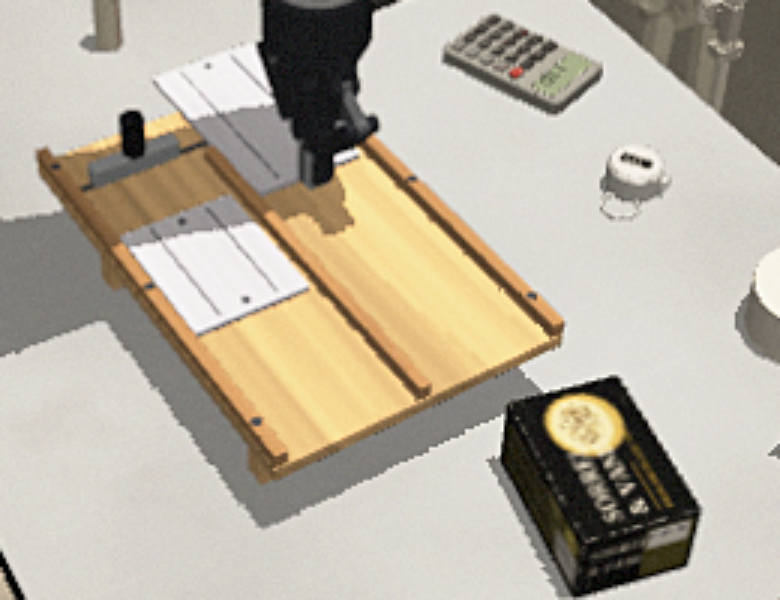

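View pics/t8.png

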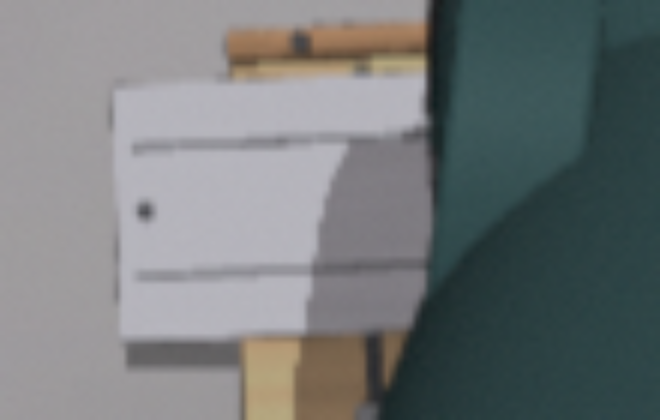

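The plate now overhangs: its front edge is at about (270,235) in the full top image, and the rack end edge is at about (290,263).

```bash
python3 -c "
from h import *; from workcell import robot
s=robot.snapshot('top')
f=np.array([[113,90],[117.5,212],[122,338]])/6+[250,200]-0.4
print('front',rk(ray(s,f,66)))
print('end edge',rk(ray(s,np.array([[242,380],[240,345]])/6+[250,200]-0.4,60)), rk(ray(s,np.array([[228,45]])/6+[250,200]-.4,72)))
"
```

```text
front [[ 92.8 209.4]
 [ 51.  209.2]
 [  8.3 209.2]]
end edge [[ -7.4 169.7]
 [  4.5 169.9]] [[105.5 169.3]]
```

{"method": "jog_arm", "body": {"commands": [[1,0,0.004,0,0],[1,0,0.004,0,0],[1,0,0.004,0,0],[1,0,0.002,0,0],[1,0,0,0,0],[1,0,0,0,0]]}}

```text
t: 11.1
ee_pos: [591.6, 34.0, 62.3]
tool_rot: [0.09, -3.14, -0.0]
contact_force: [0.8, -0.0, -0.5]
grip_width: -0.1
```

{"method": "jog_arm", "body": {"commands": [[1,0,-0.006,0,0],[1,0,-0.014,0,0],[1,0,-0.015,-0.005,0],[1,0,0,-0.03,0],[1,0,0,-0.04,0],[1,0,0,-0.04,0],[1,0,-0.03,-0.01,0],[1,0,-0.03,0,0],[1,0,-0.03,0,0],[1,0,-0.03,0,0]]}}

```text
t: 11.93
ee_pos: [600.3, -123.7, 187.7]
tool_rot: [-0.089, 3.14, -0.001]
contact_force: [0.1, 1.1, -0.4]
grip_width: -0.0
```

{"method": "jog_arm", "body": {"commands": [[1,0,-0.03,0,0],[1,0,-0.03,0,0],[1,0,-0.03,0,0],[1,0,-0.03,0,0],[1,0,0,0,0],[1,0,0,0,0]]}}

```text
t: 12.43
ee_pos: [606.7, -243.5, 186.8]
tool_rot: [0.085, -3.14, -0.0]
contact_force: [-0.0, 0.7, 0.3]
grip_width: 0.4
```

```bash
python3 -c "
from h import *; from workcell import robot
rep(robot.state())
s=robot.snapshot('scene'); cv2.imwrite('pics/s9.png',s['color'][:,:,::-1])
s=robot.snapshot('top'); cv2.imwrite('pics/t9.png',cv2.resize(s['color'][190:330,240:460,::-1],None,fx=3,fy=3)); 
c=s['color']; hsv=cv2.cvtColor(c,cv2.COLOR_RGB2HSV)
np.save('top9.npy',s,allow_pickle=True)
dk=(hsv[...,2]<50); dk[:,:300]=0; dk[:,330:]=0; dk[:265]=0;dk[300:]=0
for a,bb,ce,m in blob(dk,20): print('post',a,ce,rk(ray(s,ce,110)))
"
```

```text
t 12.43 ee [ 606.7 -243.5  186.8] rack 50.3 -222.1 yaw tooly 93.11 z [-0.  0. -1.] F [-0.   0.7  0.3] grip 0.4
post 49 [312.46938776 284.42857143] [[-52.6 125. ]]
```

View pics/s9.png

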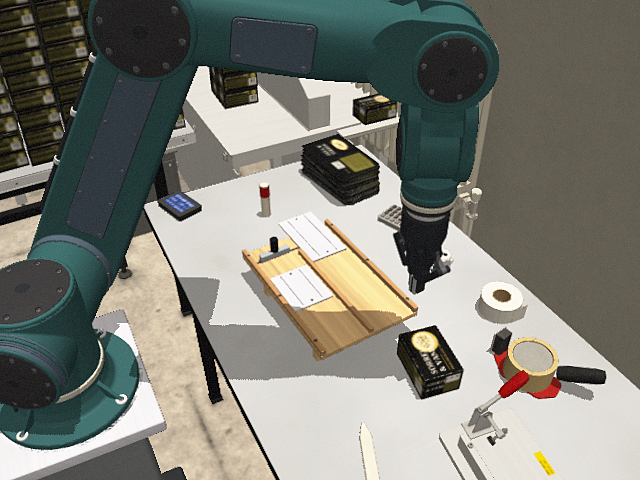

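View pics/t9.png

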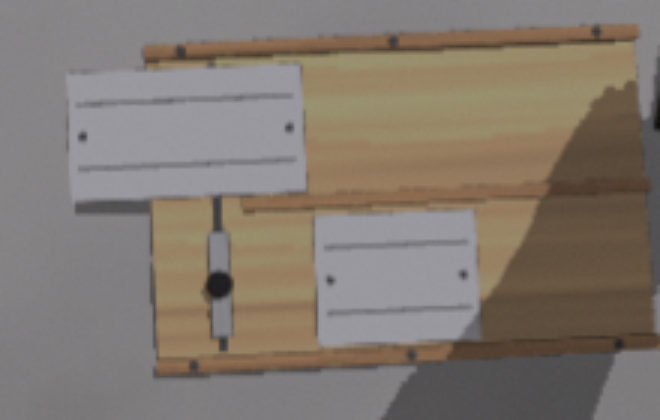

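Both views show the arm clear and the post still over the short lane. The long plate's outer edge is at x≈70 and its rear edge at x≈303 in the enlarged top view. I'll measure it now.

```bash
python3 -c "
from h import *
s=np.load('top9.npy',allow_pickle=True).item()
o=lambda p: np.array(p)/3+[240,190]-0.33
print('front',rk(ray(s,o([[67,75],[74,200]]),66)),'rear',rk(ray(s,o([[301,66],[305,190]]),66)),'end edge',rk(ray(s,o([[153,230],[157,340]]),60)))
print('short',rk(ray(s,o([[315,215],[473,210],[479,340],[319,347]]),66).mean(0)))
"
```

```text
front [[ 93.3 222.5]
 [  8.  220.5]] rear [[92.4 63.1]
 [ 7.7 64.5]] end edge [[-14.4 168.4]
 [-88.5 168.7]]
short [[-54.2   5.7]]
```

```bash
python3 -c "
from workcell import robot
print(robot.hand_in())"
```

```text
the job is handed in; nothing more can be done
None
```

I moved the stop in front of the short plate's lane and pushed the long plate out to about a third overhang. The job was handed in just after t = 12.4 s, within the 48 s limit; the hand-in reports no verdict.

**What I did:** With the gripper shut, I pushed the stop by its post until the measured force rose to about 4 N. I then pushed the long plate along its lane from behind, past the stop, and backed the arm clear. Nothing was lifted.

**Last checks, from the top camera (about 2 mm calibration):**

| Item | Measured | Target |
|---|---|---|
| Stop post, off the short plate's centre line | about 1.5 mm | within 16 mm |
| Long plate centre, before the rack's end edge | about 27 mm | 12 to 42 mm |
| Long plate overhang | about 52 mm | 38 to 68 mm |
| Short plate, shift from its start position | under 1 mm | under 12 mm |

- **Plate angle:** the long plate looked flat. I did not measure its tilt.
- **Carton and glue stick:** they look undisturbed in the pictures. I did not measure their final positions.
- **Disagreements:** the wrist camera read 3 to 5 mm differently from the top camera along the lane, so I went by the top camera. The rack's end edge also came out 1 to 2 mm short in the last picture. Both are well inside the tolerances.

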